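Hold the cooker's air slide open with the poker

ROBOT

A 6-joint arm with a two-finger parallel gripper is mounted at the origin on the work surface. World frame = base frame: x ahead of the robot, y to its left, z up, the work surface at z = 0. Lengths are in m, angles in rad, forces in N, time in s.
With the tool pointing down it reaches from about 0.35 to 0.975 m from the base axis. Payload 4.9 kg.
Tool frame: the origin (TCP) lies midway between the tips of the shut fingers; the grasp point (between the pads) lies 19 mm behind it; z points along the fingers, y is the direction in which the jaws open and shut (so a half turn about z gives the same grasp; the last joint's range is limited). The gripper opens to 85 mm and grips with 20 to 120 N. Pads are 22 mm wide; open, the fingers measure 114 mm over their backs; the gripper's body (76 mm by 85 mm) begins 54 mm behind the grasp point. The pads swing forward as they close: fully open they stand 13 mm farther back than shut.
Start: joints at [-1.363, 0.053, 1.613, -0, 1.476, -0.119], TCP at [0.201, -0.592, 0.231] pointing down, gripper open.
Joint ranges: [-3.01, 3.01], [-1.01, 2.22], [0.06, 2.58], [-1.02, 4.17], [0.09, 2.62], [-3.14, 3.14]. Speed limits (rad/s): [2.57, 2.57, 3.14, 3.14, 3.14, 3.14].

INTERFACE

Orientations are given as a rotation vector (axis times angle).
In Python, from station import ctrl gives the robot as it stands.
- The arm moves only by the tool apply_moves, never from a script. Its argument "rows" is a list of rows, each a list of 6 numbers: the shift along the tool's x, y, z in cm, then the turn, a rotation vector about the tool's x, y, z in units of 5 degrees (1.0 is 5 degrees). In form: [[x, y, z, rx, ry, rz], ...]. A call has 1 to 20 rows; each row is the pose to reach, as a shift and turn from the pose measured when the call began, along the tool's axes at that moment; what a row does not reach only later rows make up. A row lasts 1/10 s, in which the tool goes at most 50 mm and 8.59 degrees, less where a joint would pass 70% of its speed; a pose out of reach is approached as far as the arm can. A call with a gripper value outside its range is refused whole. "grip" is the closure, from 0 (fully open) to 1 (shut), set as the call begins (left out, the last holds). The fingers move at their own pace and stop on an object; "squeeze" is the grip in N (left out, the last holds). Time passes only in rows, so rows that repeat a pose let the fingers close. It gives the time, the measured TCP pose, the force and the opening at its end, in the units of the state.
- ctrl.get_obs(): the state, without advancing time (a new reading comes with each control period).
- ctrl.get_image(name): name is "scene" or "top"; returns a dict with "color" (420x560x3 uint8, blue, green, red), "mtx" (3x3 intrinsics, pixels), "rvec" (rotation vector, rad) and "tvec" (3), from world to camera coordinates, as OpenCV has them. Camera axes: x right, y down, z forward; pixel columns grow to the right and rows downward; lengths in m; the calibration is good to about 2 mm. A picture is of the moment at which its call begins. There is no depth.
- ctrl.finish_job(): hands the job in, once; it reports no verdict.
The state is a dict: "t": time; "q": joint angles; "dq": joint speeds; "effort": joint torques, N m; "tool_pos": TCP position; "tool_rot": TCP orientation; "contact_force": force on the tool from outside, world axes, zero at the start; "wrist_torque": the same for the moment, N m; "opening": finger opening in m.
Only numpy, scipy, OpenCV 4.12 (cv2) and the standard library are available. Lean on these libraries where they do the work, as an engineer would, in place of code of your own. Each camera call takes 0.05 s, during which the arm holds its last target.

TASK

The charcoal wants more air: take the poker out of its upright holder, put its steel tip down through the ring of the cooker's spring-closed air slide, and draw the slide out until the white line on it is level with the red marks on the two rails. Finish while still holding it there with the poker in the gripper, because the spring shuts the slide as soon as you let go. The cooker and the slide are hot, so nothing but the poker may touch them, and leave the cheese, the bowl and the salt jar where they stand.

Things in the scene. Friction and masses are not known exactly. Their poses are not given: they have to be found in the camera images.
- poker_grip (a point): Centre of the poker's round upright wooden handle (25 mm thick, 80 mm long): grip here, from any side. Poker: 183 mm, 0.1 to 0.2 kg, own z axis up; under the handle a brass collar (28 mm across, 8 mm thick), then a straight steel rod (8 mm thick, 95 mm long). Starts upright in the holder, collar resting on the rim.
- poker_tip (a point): Lower end of the poker's steel rod, on its axis, 143 mm below poker_grip along the poker; starts 15 mm above the table.
- holder: Fixed upright steel tube (29 mm outside, 20 mm inside diameter, rim 110 mm above the table) on a 90 mm square foot, in which the poker stands. Origin on the table at the tube's axis. The poker must rise by more than 95 mm to come out.
- stove: Black iron charcoal cooker, fixed: fire box 276 by 276 mm, 196 mm high, frying pan on top (to 243 mm, its handle to the rear); on its front an air box 140 mm long, 174 mm wide, 115 mm high. Origin on the table under the centre of the fire box. The slide comes out of the front, along the cooker's own -x axis; the air box ends at x = -270 mm.
- ring (a point): Centre of the steel ring on the slide's front end, moving with it: lies flat, hole 26 mm across, bar 7 mm thick, 106 mm above the table, free below. With the slide shut it is at x = -310, y = 0 mm in the cooker's frame, 40 mm out from the air box.
- draught (a joint): How far the air slide is drawn out of the cooker (m), along the cooker's -x axis, level. 0 shut, 0.110 its end stop. 0.070 is the mark: there the white line on the slide is level with the red marks. A spring shuts it: about 2 N at 0, 5 N at the mark.
- white_line (a point): Centre of the white line (8 mm wide) painted across the slide's steel plate; it moves with the slide and starts 70 mm nearer the fire box than the red marks.
- red_mark (a point): Point midway between the two red marks (8 mm wide) painted on the air box's guide rails; fixed to the cooker. White line and red marks are level when white_line meets this point along the cooker's x axis.
- cheese: Bystander: small yellow wheel of cheese, 132 mm across, 60 mm high, on the blue board. Origin at the centre of its underside.
- bowl: Bystander: steel bowl, 110 mm across, 45 mm high. Origin at the centre of its underside.
- salt_jar: Bystander: glass jar with white cap, 60 mm across, 85 mm high. Origin at the centre of its underside.
Things that resemble listed ones, but are neither listed nor needed, are in the scene too. What is shaped like the part that bears poker_grip but purple or turquoise is not meant.

How it is judged:
By the outcome, as a careful person would: the job done as asked, in the order asked, and still so for the second after the job is handed in, while the arm keeps its last pose, push and grip.
It also fails if it takes over 38 s, if anything falls off the work surface, if the arm or the gripper's body presses on something with over 40 N, if the wrist force passes 120 N, or if a joint passes its speed limit or range.

## Working session

There is one attempt and no reset: what is moved stays moved. The work goes in short steps, Python scripts to look and compute and a tool call to move; the robot and the scene stay as the last step left them, time stands still between calls to the robot, and variables do not carry over. Pictures are saved under pics/ and viewed, and the job is handed in when it is done.

Besides the shell and the picture viewer there is one more tool, called after ">>>" as name(argument=value, ...), one argument or row to a line, values as JSON. apply_moves: Moves the arm, as the interface text tells. Its arguments: {"type":"object","properties":{"rows":{"type":"array","items":{"type":"array","items":{"type":"number"}}},"grip":{"type":"number"},"squeeze":{"type":"number"}},"required":["rows"]}

```bash
ls; mkdir -p pics; cat > h.py <<'E'
import numpy as np,cv2
from station import ctrl
def cam(n,save=None):
    d=ctrl.get_image(n)
    if save: cv2.imwrite('pics/'+save+'.png',d['color']); np.savez('pics/'+save+'.npz',**d)
    return d
def load(s): return np.load('pics/'+s+'.npz')
def ray(d,uv):
    R=cv2.Rodrigues(np.array(d['rvec'],float))[0]; t=np.array(d['tvec'],float).reshape(3)
    v=R.T@np.linalg.inv(d['mtx'])@np.array([uv[0],uv[1],1.0]); return -R.T@t, v/np.linalg.norm(v)
def onz(d,uv,z):
    o,v=ray(d,uv); return o+v*(z-o[2])/v[2]
def tri(d1,a,d2,b):
    o1,v1=ray(d1,a);o2,v2=ray(d2,b)
    s=np.linalg.lstsq(np.c_[v1,-v2],o2-o1,rcond=None)[0]
    p,q=o1+s[0]*v1,o2+s[1]*v2; return (p+q)/2,np.linalg.norm(p-q)
def proj(d,P):
    return cv2.projectPoints(np.array(P,float).reshape(-1,3),np.array(d['rvec'],float),np.array(d['tvec'],float),np.array(d['mtx'],float),None)[0].reshape(-1,2)
E
python3 - <<'E'
from h import *
for n in('scene','top'):
    d=cam(n,n+'0'); print(n,ray(d,(280,210)),d['mtx'][0,0])
print(ctrl.get_obs())
E
```

```text
pics
scene (array([1.13491816, 0.15618291, 1.04248295]), array([-0.51531235, -0.12242998, -0.84821229])) 465.5029187726658
top (array([0.43607635, 0.0400868 , 1.54292372]), array([ 7.83337110e-02, -8.69362774e-04, -9.96926815e-01])) 526.3039847351388
{'t': 0.1, 'q': array([-1.36301075e+00,  5.32792484e-02,  1.61419792e+00, -4.84760389e-06,
        1.47601687e+00, -1.19010836e-01]), 'dq': array([-0.00050074, -0.00164125, -0.00323678, -0.00082331, -0.00076764,
       -0.00040706]), 'effort': array([ 1.27515568e-04, -3.94899738e+01, -3.71363139e+01, -1.80286415e-04,
        3.88847271e-03, -1.30332660e-05]), 'tool_pos': array([ 0.20050262, -0.59134733,  0.23016853]), 'tool_rot': array([-3.09787311e+00, -5.10741178e-01,  1.40015449e-04]), 'contact_force': array([-0.19686248,  0.67434799, -0.20964553]), 'wrist_torque': array([-0.02597515,  0.01990169,  0.01909064]), 'opening': 0.0855250418627737}
```

View pics/scene0.png

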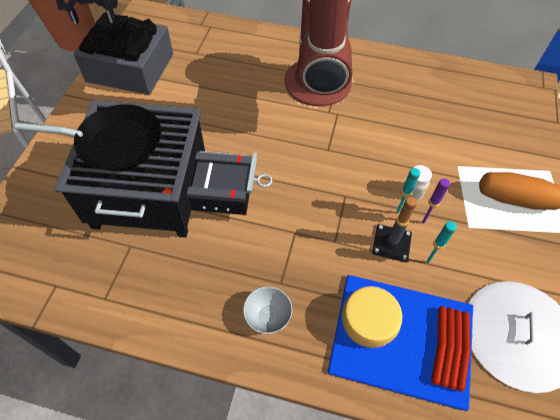

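View pics/top0.png

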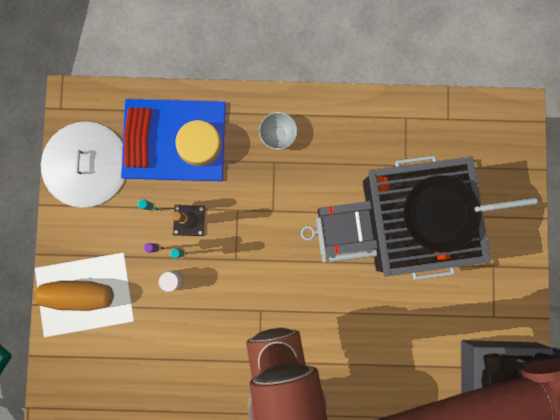

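The scene shows the cooker at left with its ring at (265,181), and brown, purple (440,192) and two turquoise (411,182; 445,235) handles. The brown one, at (407,212) in scene and (180,215) in top, stands in the black-footed holder, so it fits. I'll confirm with a crop.

```bash
python3 - <<'E'
from h import *
a=load('scene0')['color'][150:275,360:480]; b=load('top0')['color'][180:300,120:240]
a=cv2.resize(a,(384,400),interpolation=2); b=cv2.resize(b,(400,400),interpolation=2)
cv2.imwrite('pics/c1.png',np.hstack([a,b]))
a=load('scene0')['color'][130:230,180:290]; b=load('top0')['color'][180:290,290:400]
cv2.imwrite('pics/c2.png',np.hstack([cv2.resize(a,(396,360),interpolation=2),cv2.resize(b,(360,360),interpolation=2)]))
E
```

```text
(no output)
```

View pics/c1.png

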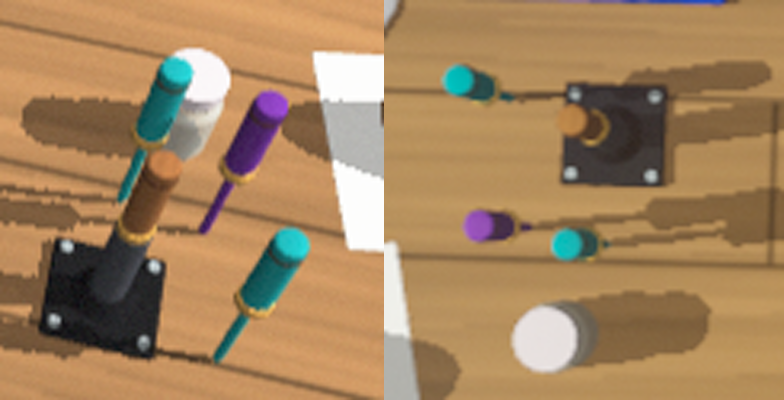

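View pics/c2.png

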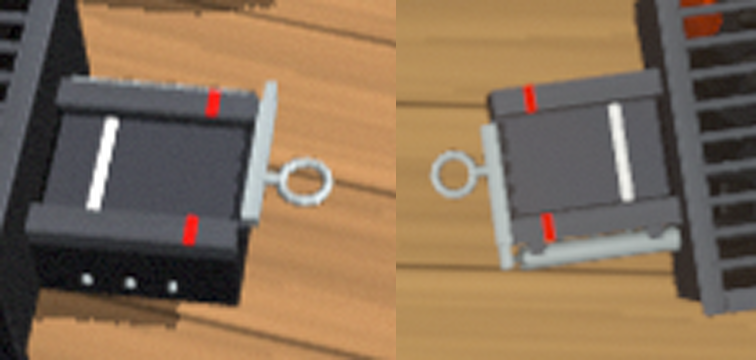

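```bash
cat > m.py <<'E'
from h import *
def cents(img,mask,roi,mina=5):
    u0,v0,u1,v1=roi; m=np.zeros(mask.shape,np.uint8); m[v0:v1,u0:u1]=mask[v0:v1,u0:u1]
    n,l,s,c=cv2.connectedComponentsWithStats(m.astype(np.uint8))
    return [(c[i].round(2),s[i]) for i in range(1,n) if s[i,4]>=mina]
E
python3 - <<'E'
from m import *
S=load('scene0');T=load('top0')
for n,d,roi in(('scene',S,(180,130,290,230)),('top',T,(290,180,380,290))):
    b,g,r=[d['color'][...,i].astype(int) for i in range(3)]
    print(n,'red',cents(d,(r>150)&(g<80)&(b<80),roi))
    print('white',cents(d,(r>190)&(g>190)&(b>190),roi))
    # ring hole: fully enclosed wood
    sat=r-b
    print('ring grey',cents(d,(sat<40)&(r>110),roi))
for n,d,roi in(('scene',S,(360,185,430,250)),('top',T,(160,200,220,240))):
    b,g,r=[d['color'][...,i].astype(int) for i in range(3)]
    hsv=cv2.cvtColor(d['color'],cv2.COLOR_BGR2HSV)
for n,d,uv in(('s',S,None),('t',T,None)):
    pass
# handle top patch
print(T['color'][212:220:1,172:192,:][...,2]); print(S['color'][196:206,400:418,2])
print('jar',onz(T,(169,281),.085),onz(S,(421,177),.085))
E
```

```text
scene red [(array([238.73, 158.55]), array([237, 155,   4,   7,  22], dtype=int32)), (array([232.5, 193.5]), array([231, 190,   4,   8,  28], dtype=int32))]
white [(array([252.83, 171.04]), array([248, 153,  17,  37, 131], dtype=int32)), (array([208.06, 175.19]), array([204, 163,   9,  25,  86], dtype=int32)), (array([268.6 , 182.25]), array([263, 177,   9,   9,  20], dtype=int32))]
ring grey [(array([218.41, 152.84]), array([200, 151,  38,   5,  63], dtype=int32)), (array([256.05, 175.39]), array([247, 153,  26,  40, 325], dtype=int32)), (array([245.56, 155.22]), array([242, 155,   7,   2,   9], dtype=int32)), (array([207.96, 175.28]), array([204, 162,   9,  27, 110], dtype=int32)), (array([203.5, 207. ]), array([203, 206,   2,   3,   6], dtype=int32)), (array([215.6, 208.2]), array([215, 207,   2,   3,   5], dtype=int32)), (array([227.6, 209.2]), array([227, 208,   2,   3,   5], dtype=int32))]
top red [(array([330.44, 210.  ]), array([329, 206,   4,   9,  25], dtype=int32)), (array([336.  , 248.54]), array([334, 245,   5,   8,  26], dtype=int32))]
white [(array([358.14, 225.77]), a
[... 1365 characters left out ...]
 172 169 145 129 133 136]
 [124 111  32  18  31  88 126 159 191 200 194 195 201 204 186 146 137 142]
 [169  81  15  17  36 106 125 183 201 195 193 196 201 209 206 184 157 144]
 [197  44  19  32  86 108 126 190 199 191 191 196 205 209 203 202 194 181]
 [175  14  18  37 141  90 127 192 197 192 192 201 206 208 202 206 214 212]
 [113  20  19  58 131  67 114 170 193 194 195 202 205 206 201 207 213 208]
 [ 39  21  24  99  73  74  85 127 181 192 197 202 208 206 201 215 202 204]
 [ 16  26  60 126  57  67  81  95 137 164 190 205 209 206 201 194 189 195]
 [ 17  39 117  99  69  63  83  88  93 119 152 172 177 176 172 161 188 190]]
jar [0.3467168  0.33784368 0.085     ] [0.36326382 0.34013282 0.085     ]
```

```bash
python3 - <<'E'
from m import *
S=load('scene0');T=load('top0')
def f(d): return [d['color'][...,i].astype(int) for i in range(3)]
rc={}
for n,d,roi in(('s',S,(256,172,275,190)),('t',T,(299,224,316,243))):
    b,g,r=f(d); m=(r-b>35).astype(np.uint8)
    # ring grey mask; enclosed holes
    print(n,[(c,s) for c,s in cents(d,m,roi,3)])
    x0,y0,x1,y1=roi; k=((r-b)<45)&(b>90)
    sub=np.zeros_like(m); sub[y0:y1,x0:x1]=k[y0:y1,x0:x1]
    for row in sub[y0:y1,x0:x1]: print(''.join('#' if q else '.' for q in row))
# handle top masks
for n,d,roi,in(('s',S,(396,188,425,232)),('t',T,(165,205,192,230))):
    hsv=cv2.cvtColor(d['color'],cv2.COLOR_BGR2HSV).astype(int); 
    x0,y0,x1,y1=roi
# holder bolts
for n,d,roi in(('s',S,(370,220,415,262)),('t',T,(170,202,208,238))):
    b,g,r=f(d); print(n,cents(d,((abs(r-b)<40)&(r>125)),roi,2))
def P(a,b): p,e=tri(S,a,T,b); return p.round(4),round(e,4)
r1=P((238.73,158.55),(336,248.54)); r2=P((232.5,193.5),(330.44,210)); w=P((208.06,175.19),(358.14,225.77))
print('red',r1,r2,'white',w)
E
```

```text
s [(array([266.17, 181.  ]), array([256, 172,  19,  18, 170], dtype=int32)), (array([264.22, 180.07]), array([260, 177,  10,   7,  60], dtype=int32))]
...................
...................
.....#######.......
...###########.....
..#############....
######......####...
####.........###...
####..........##...
####..........###..
####.........###...
.###.........###...
.####.......####...
..#############....
...###########.....
.....########......
...................
...................
...................
t [(array([306.41, 233.3 ]), array([299, 224,  17,  19, 155], dtype=int32)), (array([307.22, 232.92]), array([303, 229,   9,   9,  65], dtype=int32))]
.................
.................
......######.....
....#########....
....###########..
...####....####..
..###.......####.
..###........####
..###........####
.###.........####
..###........###.
..###........###.
..####......###..
...####....####..
...###########...
.....########....
.......####......
.................
.................
s [(array([380.64, 226.45]), array([379, 225,   4,   4,  11], dtype=int32)), (array([408. , 232.5]), array([407, 231,   3,   4,  12], dtype=int32)), (array([376.86, 249.29]), array([376, 248,   3,   3,   7], dtype=int32)), (array([404.5, 255.5]), array([404, 255,   2,   2,   4], dtype=int32))]
t [(array([177., 208.]), array([176, 207,   3,   3,   5], dtype=int32)), (array([201., 209.]), array([200, 208,   3,   3,   5], dtype=int32)), (array([175.5, 231.5]), array([174, 230,   4,   4,  12], dtype=int32)), (array([199.82, 232.18]), array([198, 231,   4,   4,  11], dtype=int32))]
red (array([ 0.4483, -0.1167,  0.1117]), np.float64(0.0018)) (array([ 0.5528, -0.0998,  0.11  ]), np.float64(0.0019)) white (array([ 0.5122, -0.1771,  0.1033]), np.float64(0.0018))
```

```bash
python3 - <<'E'
from m import *
S=load('scene0');T=load('top0')
def P(a,b): p,e=tri(S,a,T,b); return p.round(4),round(e,4)
print('ring',P((264.22,180.07),(307.22,232.92)),onz(S,(264.22,180.07),.106),onz(T,(307.22,232.92),.106))
bs=np.array([(380.64,226.45),(408,232.5),(404.5,255.5),(376.86,249.29)]);bt=np.array([(177,208),(201,209),(199.82,232.18),(175.5,231.5)])
for d,b in((S,bs),(T,bt)):
    q=np.array([onz(d,x,.012) for x in b]); print('foot',q.mean(0).round(4),[np.linalg.norm(q[i]-q[i-1]).round(4) for i in range(4)])
# handle top face: bright orange
for n,d,roi,th in(('s',S,(396,190,425,215),150),('t',T,(166,205,184,228),150)):
    b,g,r=[d['color'][...,i].astype(int) for i in range(3)]
    x0,y0,x1,y1=roi
    m=(r>th)&(r-b>110)
    for row in range(y0,y1): print(''.join('#' if m[row,c] else '.' for c in range(x0,x1)), row)
    for c,s in cents(d,m.astype(np.uint8),roi,10): print(n,c,s,onz(d,c,.198))
# decoy tops
for n,d,roi in(('s',S,(390,150,470,260)),('t',T,(130,190,190,270))):
    h=cv2.cvtColor(d['color'],cv2.COLOR_BGR2HSV)
    for nm,lo,hi in(('turq',80,100),('purp',125,150)):
        for c,s in cents(d,((h[...,0]>lo)&(h[...,0]<hi)&(h[...,1]>120)&(h[...,2]>60)).astype(np.uint8),roi,15): print(n,nm,c,s)
E
```

```text
ring (array([ 0.4888, -0.0384,  0.1017]), np.float64(0.0022)) [ 0.49187014 -0.0386228   0.106     ] [ 0.48837184 -0.03715417  0.106     ]
foot [0.5232 0.3038 0.012 ] [np.float64(0.0678), np.float64(0.07), np.float64(0.0677), np.float64(0.0687)]
foot [0.5192 0.3047 0.012 ] [np.float64(0.0686), np.float64(0.0701), np.float64(0.0676), np.float64(0.0707)]
............................. 190
............................. 191
............................. 192
............................. 193
............................. 194
............................. 195
............................. 196
............................. 197
............######........... 198
...........########.......... 199
...........#########......... 200
...........##########.....##. 201
............#########.......# 202
.............########........ 203
..............######......... 204
............................. 205
............................. 206
............................. 207
............................. 208
............................. 209
............................. 210
............................. 21
[... 485 characters left out ...]
####..... 218
.........##....... 219
.................. 220
.................. 221
.................. 222
.................. 223
.................. 224
.................. 225
.................. 226
.................. 227
t [175.27 216.06] [172 213   8   7  33] [0.51866525 0.30638682 0.198     ]
s turq [410.95 180.63] [403 168  17  26 241]
s turq [400.56 204.33] [397 197   8  16  45]
s turq [445.56 233.58] [436 222  21  25 262]
s turq [432.22 254.16] [428 249   9  11  32]
s purp [439.85 191.07] [431 179  19  25 242]
s purp [427.13 214.23] [423 207  10  16  39]
t turq [142.2  203.94] [138 200   9   9  64]
t turq [174.85 252.94] [171 249   9   9  66]
t purp [148.46 247.35] [145 244   8   8  57]
```

```bash
cat >> h.py <<'E'
from scipy.spatial.transform import Rotation as R_
def go(*targets,yaxis=None):
    """print tool-frame row (cm, 5deg) for world targets; tool z down, tool y along yaxis"""
    o=ctrl.get_obs(); R=R_.from_rotvec(o['tool_rot']).as_matrix()
    print('t',round(o['t'],2),'pos',o['tool_pos'].round(4),'open',o['opening'].round(4),'F',o['contact_force'].round(1),'tilt',R[:,2].round(3),'y',R[:,1].round(3),'q',o['q'].round(2))
    if yaxis is not None:
        y=np.array([*yaxis,0]);y/=np.linalg.norm(y); z=np.array([0,0,-1.]); D=np.c_[np.cross(y,z),y,z]
        rv=R_.from_matrix(R.T@D).as_rotvec(degrees=True)/5
    else: rv=np.zeros(3)
    for t in targets: print((R.T@(np.array(t)-o['tool_pos'])*100).round(2),rv.round(2))
E
python3 - <<'E'
from h import *
S=load('scene0');T=load('top0')
for a,b in(((414,175),(142.2,203.9)),((449,228),(142.2,203.9)),((414,173),(174.85,252.94)),((443,185),(148.5,247.3))): print(tri(S,a,T,b))
go((.20,-.59,.40),(.5215,.3045,.40),(.5215,.3045,.139),yaxis=(.161,-.987))
go(yaxis=(-.161,.987))
E
```

```text
(array([0.54030301, 0.32047312, 0.32037248]), np.float64(0.07768897539945663))
(array([0.55014367, 0.39927239, 0.16522847]), np.float64(0.003527946765760603))
(array([0.42452423, 0.30767643, 0.17030066]), np.float64(0.001824766286866532))
(array([0.4371631 , 0.37765752, 0.16506367]), np.float64(0.002496245607632881))Traceback (most recent call last):
  File "<stdin>", line 4, in <module>
  File "h.py", line 23, in go
    print('t',round(o['t'],2),'pos',o['tool_pos'].round(4),'open',o['opening'].round(4),'F',o['contact_force'].round(1),'tilt',R[:,2].round(3),'y',R[:,1].round(3),'q',o['q'].round(2))
                                                                  ^^^^^^^^^^^^^^^^^^
AttributeError: 'float' object has no attribute 'round'
```

```bash
sed -i "s/o\['opening'\].round(4)/round(float(o['opening']),4)/" h.py; python3 - <<'E'
from h import *
go((.20,-.59,.40),(.5215,.3045,.40),(.5215,.3045,.139),yaxis=(.161,-.987))
go(yaxis=(-.161,.987))
E
```

```text
t 0.1 pos [ 0.2005 -0.5913  0.2302] open 0.0855 F [-0.2  0.7 -0.2] tilt [-0.     0.002 -1.   ] y [ 0.321 -0.947 -0.002] q [-1.36  0.05  1.61 -0.    1.48 -0.12]
[ -0.    -0.18 -16.98] [-0.02 -0.    1.89]
[ 59.16 -74.57 -16.83] [-0.02 -0.    1.89]
[ 59.16 -74.52   9.27] [-0.02 -0.    1.89]
t 0.1 pos [ 0.2005 -0.5913  0.2302] open 0.0855 F [-0.2  0.7 -0.2] tilt [-0.     0.002 -1.   ] y [ 0.321 -0.947 -0.002] q [-1.36  0.05  1.61 -0.    1.48 -0.12]
```

>>> apply_moves(
  rows=[
    [0,0,-6,0,0,0],
    [0,0,-12,0,0,0.5],
    [0,0,-17,0,0,1],
    [3,-4,-17,0,0,1.9],
    [59.2,-74.6,-17,0,0,1.9],
    [59.2,-74.6,-17,0,0,1.9],
    [59.2,-74.6,-17,0,0,1.9],
    [59.2,-74.6,-17,0,0,1.9],
    [59.2,-74.6,-17,0,0,1.9],
    [59.2,-74.6,-17,0,0,1.9],
    [59.2,-74.6,-17,0,0,1.9],
    [59.2,-74.6,-17,0,0,1.9],
    [59.2,-74.6,-17,0,0,1.9],
    [59.2,-74.6,-17,0,0,1.9],
    [59.2,-74.6,-17,0,0,1.9],
    [59.2,-74.6,-17,0,0,1.9],
    [59.2,-74.6,-17,0,0,1.9],
    [59.2,-74.6,-17,0,0,1.9],
    [59.2,-74.6,-17,0,0,1.9],
    [59.2,-74.6,-17,0,0,1.9],
  ],
  grip=0,
  squeeze=100,
)

```text
t: 2.1
tool_pos: [0.486, 0.2078, 0.4009]
tool_rot: [-3.13, -0.254, 0.001]
contact_force: [0.0, -0.3, 0.5]
opening: 0.0857
```

```bash
python3 - <<'E'
from h import *
go((.5215,.3045,.40),(.5215,.3045,.139),yaxis=(.161,-.987))
E
```

```text
t 2.1 pos [0.486  0.2078 0.4009] open 0.0857 F [ 0.  -0.3  0.5] tilt [-0.001  0.001 -1.   ] y [ 0.161 -0.987 -0.002] q [ 0.26 -0.22  1.59  0.    1.77  1.67]
[ 5.06 -8.97  0.1 ] [-0.02  0.01  0.  ]
[ 5.07 -8.93 26.2 ] [-0.02  0.01  0.  ]
```

>>> apply_moves(
  rows=[
    [2.5,-4.5,0,0,0,0],
    [5.1,-9,0,0,0,0],
    [5.1,-9,3,0,0,0],
    [5.1,-9,7,0,0,0],
    [5.1,-9,10,0,0,0],
    [5.1,-9,12,0,0,0],
    [5.1,-9,12,0,0,0],
    [5.1,-9,12,0,0,0],
  ],
)

```text
t: 2.9
tool_pos: [0.5217, 0.305, 0.281]
tool_rot: [-3.13, -0.254, 0.002]
contact_force: [-0.6, -0.1, 0.9]
opening: 0.0854
```

```bash
python3 - <<'E'
from h import *
go((.5215,.3045,.139),yaxis=(.161,-.987))
a=cam('scene','s1')['color'];b=cam('top','t1')['color']
cv2.imwrite('pics/v1.png',np.hstack([cv2.resize(a[100:280,320:500],(400,400)),cv2.resize(b[150:290,110:250],(400,400))]))
E
```

```text
t 2.9 pos [0.5217 0.305  0.281 ] open 0.0854 F [-0.6 -0.1  0.9] tilt [-0.001  0.001 -1.   ] y [ 0.161 -0.987 -0.001] q [ 0.41 -0.02  1.6   0.    1.56  1.81]
[-1.00e-02  6.00e-02  1.42e+01] [-0.02  0.01 -0.  ]
```

View pics/v1.png

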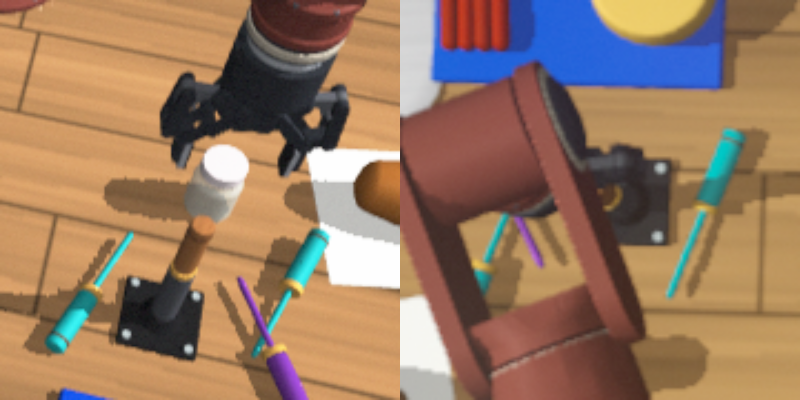

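The view shows the brown poker still upright in its holder. The free-standing decoys have toppled on their own, since the arm never came near them, and they lie flat out of the way. Descending.

>>> apply_moves(
  rows=[
    [0,0,3,0,0,0],
    [0,0,6,0,0,0],
    [0,0,9,0,0,0],
    [0,0,11,0,0,0],
    [0,0,13,0,0,0],
    [0,0,14.2,0,0,0],
    [0,0,14.2,0,0,0],
    [0,0,14.2,0,0,0],
  ],
)

```text
t: 3.8
tool_pos: [0.5237, 0.306, 0.1427]
tool_rot: [-3.128, -0.253, -0.007]
contact_force: [-0.3, 0.5, 0.3]
opening: 0.0853
```

```bash
python3 - <<'E'
from h import *
go((.5215,.3045,.139),yaxis=(.161,-.987))
a=cam('scene','s2')['color']
cv2.imwrite('pics/v2.png',cv2.resize(a[130:290,320:500],(675,600)))
E
```

```text
t 3.8 pos [0.5237 0.306  0.1427] open 0.0853 F [-0.3  0.5  0.3] tilt [ 0.004  0.004 -1.   ] y [ 0.161 -0.987 -0.003] q [0.41 0.08 1.74 0.   1.32 1.81]
[-0.25  0.11  0.37] [-0.03 -0.05 -0.  ]
```

View pics/v2.png

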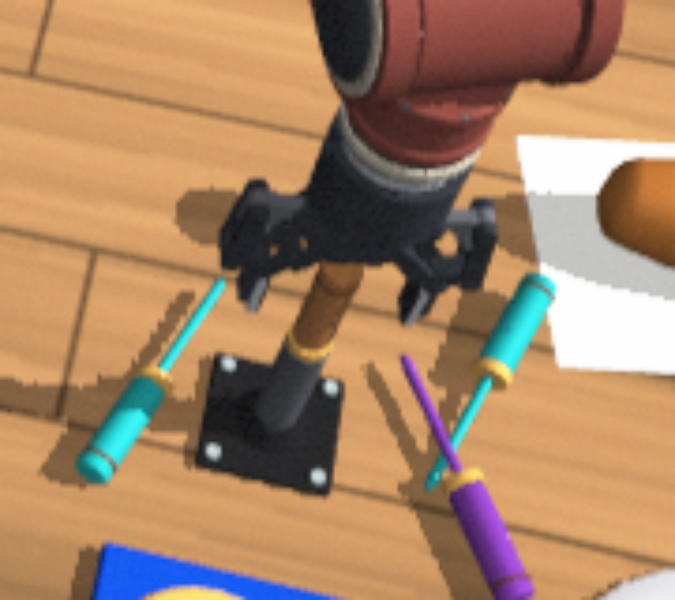

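The fingers straddle the brown handle and the decoys lie clear. Settle and close.

>>> apply_moves(
  rows=[
    [-0.2,0.1,0.3,0,0,0],
    [-0.2,0.1,0.3,0,0,0],
    [-0.2,0.1,0.3,0,0,0],
  ],
)

```text
t: 4.15
tool_pos: [0.5224, 0.3049, 0.1408]
tool_rot: [-3.128, -0.253, -0.01]
contact_force: [0.5, -1.0, 0.9]
opening: 0.0858
```

>>> apply_moves(
  rows=[
    [0,0,0,0,0,0],
    [0,0,0,0,0,0],
    [0,0,0,0,0,0],
    [0,0,0,0,0,0],
    [0,0,0,0,0,0],
    [0,0,0,0,0,0],
    [0,0,0,0,0,0],
    [0,0,0,0,0,0],
    [0,0,0,0,0,0],
    [0,0,0,0,0,0],
  ],
  grip=1,
  squeeze=100,
)

```text
t: 5.15
tool_pos: [0.5226, 0.305, 0.1411]
tool_rot: [-3.127, -0.253, -0.01]
contact_force: [-0.1, -0.8, 2.0]
opening: 0.0228
```

```bash
python3 - <<'E'
from h import *
go((.5215,.3045,.139),(.5215,.3045,.30),yaxis=(.161,-.987))
E
```

```text
t 5.15 pos [0.5226 0.305  0.1411] open 0.0228 F [-0.1 -0.8  2. ] tilt [ 0.006  0.004 -1.   ] y [ 0.161 -0.987 -0.003] q [0.4  0.07 1.75 0.   1.31 1.81]
[-0.11  0.03  0.2 ] [-0.04 -0.08 -0.  ]
[ -0.    -0.02 -15.89] [-0.04 -0.08 -0.  ]
```

>>> apply_moves(
  rows=[
    [0,0,-1,0,0,0],
    [0,0,-3,0,0,0],
    [0,0,-5,0,0,0],
    [0,0,-7,0,0,0],
    [0,0,-9,0,0,0],
    [0,0,-11,0,0,0],
    [0,0,-13,0,0,0],
    [0,0,-15,0,0,0],
    [0,0,-15,0,0,0],
    [0,0,-15,0,0,0],
  ],
)

```text
t: 6.15
tool_pos: [0.5214, 0.3043, 0.2907]
tool_rot: [-3.127, -0.253, -0.01]
contact_force: [-0.9, -0.0, -2.0]
opening: 0.0235
```

```bash
python3 - <<'E'
from h import *
go((.5215,.3045,.29),(.490,-.038,.29),yaxis=(.161,-.987))
a=cam('scene','s3')['color'];b=cam('top','t3')['color']
cv2.imwrite('pics/v3.png',np.hstack([cv2.resize(a[60:260,300:500],(400,400)),cv2.resize(b[150:290,110:250],(400,400))]))
E
```

```text
t 6.15 pos [0.5214 0.3043 0.2907] open 0.0235 F [-0.9 -0.  -2. ] tilt [ 0.006  0.004 -1.   ] y [ 0.161 -0.987 -0.003] q [ 0.4  -0.03  1.6   0.    1.57  1.81]
[ 0.01 -0.02  0.07] [-0.04 -0.08 -0.  ]
[-8.61 33.28 -0.1 ] [-0.04 -0.08 -0.  ]
```

View pics/v3.png

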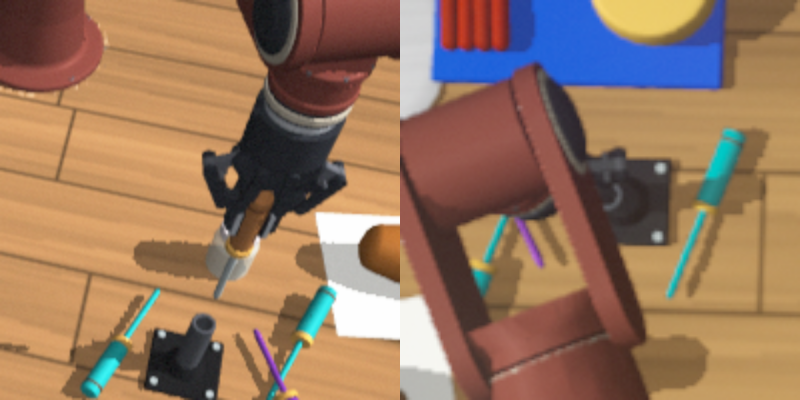

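The poker is clear of the tube and hangs straight in the gripper. Next I move it over the ring.

>>> apply_moves(
  rows=[
    [-1,3,0,0,0,0],
    [-2,7,0,0,0,0],
    [-3,11,0,0,0,0],
    [-4,15,0,0,0,0],
    [-5,19,0,0,0,0],
    [-6,23,0,0,0,0],
    [-7,27,0,0,0,0],
    [-8,31,0,0,0,0],
    [-8.6,33.3,0,0,-0.1,0],
    [-8.6,33.3,0,0,-0.1,0],
    [-8.6,33.3,0,0,-0.1,0],
    [-8.6,33.3,0,0,-0.1,0],
  ],
)

```text
t: 7.45
tool_pos: [0.4893, -0.0376, 0.2869]
tool_rot: [-3.128, -0.255, 0.01]
contact_force: [0.5, 0.5, -1.8]
opening: 0.0235
```

```bash
python3 - <<'E'
from h import *
go((.490,-.038,.29),yaxis=(.161,-.987))
d=cam('scene','s4');e=cam('top','t4')
o=ctrl.get_obs(); p=o['tool_pos']
for x in(d,e): print('tip expected px',proj(x,p+[0,0,-.126]),'ring px',proj(x,[.490,-.038,.106]))
a=d['color'];b=e['color']
cv2.imwrite('pics/v4.png',np.hstack([cv2.resize(a[90:240,200:350],(400,400),interpolation=2),cv2.resize(b[160:290,270:400],(400,400),interpolation=2)]))
E
```

```text
t 7.45 pos [ 0.4893 -0.0376  0.2869] open 0.0235 F [ 0.5  0.5 -1.8] tilt [-0.006  0.003 -1.   ] y [ 0.162 -0.987 -0.004] q [-0.23 -0.3   1.84  0.    1.6   1.18]
[ 0.06  0.05 -0.31] [-0.04  0.07  0.01]
tip expected px [[264.61314001 165.74661178]] ring px [[264.66727661 179.52911433]]
tip expected px [[308.4988051  231.74958415]] ring px [[307.54376876 232.33175548]]
```

View pics/v4.png

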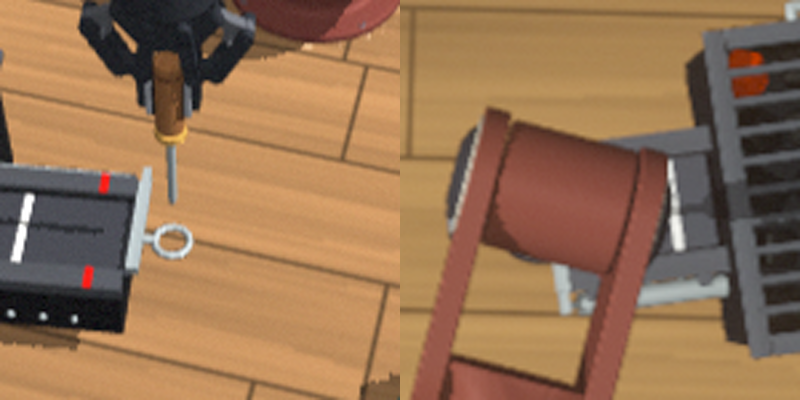

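The tip is at (264.5,166) in scene, within 0.5 px of the kinematic prediction, and the ring at (264.4,180) is straight below it. Descending through the ring, in stages.

>>> apply_moves(
  rows=[
    [0.1,0.1,1,0,0.1,0],
    [0.1,0.1,2,0,0.1,0],
    [0.1,0.1,3,0,0.1,0],
    [0.1,0.1,4,0,0.1,0],
    [0.1,0.1,4.2,0,0.1,0],
    [0.1,0.1,4.2,0,0.1,0],
  ],
)

```text
t: 8.15
tool_pos: [0.4901, -0.0381, 0.2445]
tool_rot: [-3.127, -0.256, -0.003]
contact_force: [0.2, -0.8, -1.6]
opening: 0.0234
```

```bash
python3 - <<'E'
from h import *
go((.491,-.038,.166),yaxis=(.161,-.987))
d=cam('scene','s5')
print(proj(d,ctrl.get_obs()['tool_pos']+[0,0,-.126]))
cv2.imwrite('pics/v5.png',cv2.resize(d['color'][130:220,220:310],(600,600),interpolation=2))
E
```

```text
t 8.15 pos [ 0.4901 -0.0381  0.2445] open 0.0234 F [ 0.2 -0.8 -1.6] tilt [ 0.001  0.004 -1.   ] y [ 0.163 -0.987 -0.004] q [-0.23 -0.28  1.9   0.    1.52  1.18]
[0.08 0.03 7.85] [-0.04 -0.02  0.02]
[[264.45101382 176.47041488]]
```

View pics/v5.png

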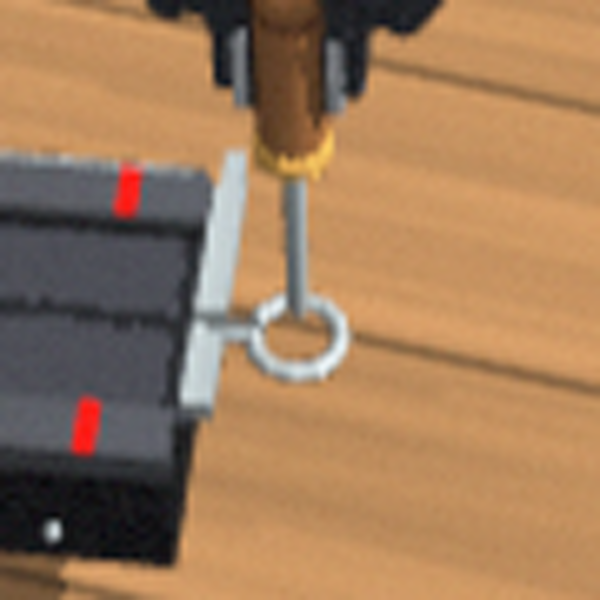

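The tip is just above the hole and will enter near its centre. Continuing down.

>>> apply_moves(
  rows=[
    [0.1,0,1,0,0,0],
    [0.1,0,2,0,0,0],
    [0.1,0,3,0,0,0],
    [0.1,0,3,0,0,0],
  ],
)

```text
t: 8.6
tool_pos: [0.4902, -0.0377, 0.2126]
tool_rot: [-3.126, -0.256, 0.002]
contact_force: [-0.2, 0.2, -1.5]
opening: 0.0229
```

```bash
python3 - <<'E'
from h import *
go((.491,-.038,.166),yaxis=(.161,-.987))
d=cam('scene','s6')
cv2.imwrite('pics/v6.png',cv2.resize(d['color'][130:220,220:310],(600,600),interpolation=2))
E
```

```text
t 8.6 pos [ 0.4902 -0.0377  0.2126] open 0.0229 F [-0.2  0.2 -1.5] tilt [-0.001  0.005 -1.   ] y [ 0.162 -0.987 -0.005] q [-0.23 -0.26  1.94  0.    1.47  1.18]
[0.08 0.07 4.66] [-0.06  0.01  0.02]
```

View pics/v6.png

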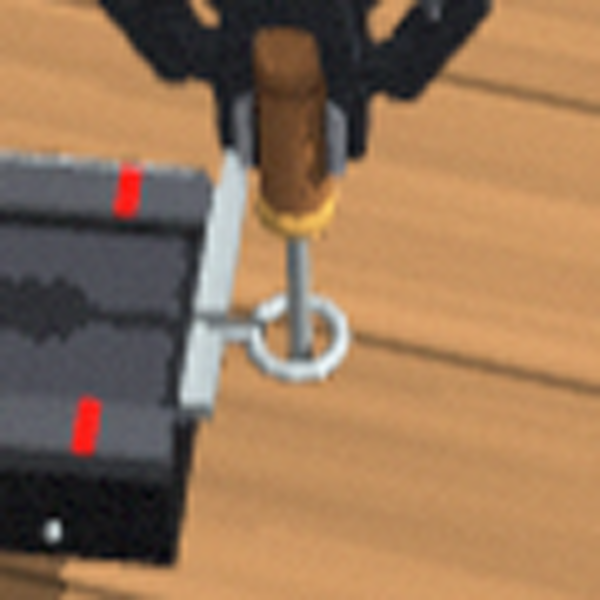

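The rod is inside the ring with the near bar in front of it. Going lower so the rod sits deep in the ring.

>>> apply_moves(
  rows=[
    [0.1,0,1,0,0,0],
    [0.1,0,2,0,0,0],
    [0.1,0,3,0,0,0],
    [0.1,0,4,0,0,0],
    [0.1,0,4.4,0,0,0],
    [0.1,0,4.4,0,0,0],
  ],
)

```text
t: 9.25
tool_pos: [0.4911, -0.0373, 0.1685]
tool_rot: [-3.126, -0.256, 0.002]
contact_force: [-0.4, -0.5, -0.8]
opening: 0.0229
```

```bash
python3 - <<'E'
from h import *
u=np.array([-.161,.987,0]);u/=np.linalg.norm(u)
p=np.array([.491,-.038,.168])
go(p,*(p+u*k for k in(.02,.04,.07)),yaxis=(.161,-.987))
d=cam('scene','s7')
cv2.imwrite('pics/v7.png',cv2.resize(d['color'][110:220,200:310],(600,600),interpolation=2))
E
```

```text
t 9.25 pos [ 0.4911 -0.0373  0.1685] open 0.0229 F [-0.4 -0.5 -0.8] tilt [-0.002  0.005 -1.   ] y [ 0.162 -0.987 -0.005] q [-0.23 -0.22  1.98  0.    1.39  1.18]
[-0.02  0.07  0.05] [-0.06  0.01  0.02]
[-0.02 -1.93  0.06] [-0.06  0.01  0.02]
[-0.02 -3.93  0.07] [-0.06  0.01  0.02]
[-0.01 -6.93  0.09] [-0.06  0.01  0.02]
```

View pics/v7.png

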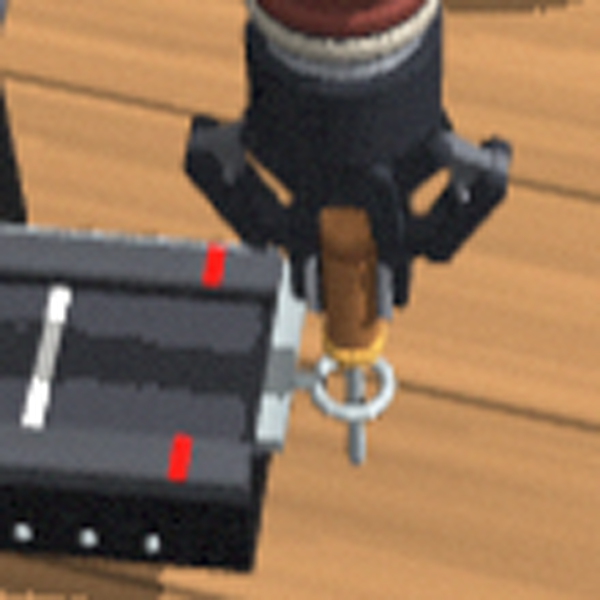

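The rod is through, with the tip showing below the ring at (265,194). Now draw along tool −y (the cooker's −x).

>>> apply_moves(
  rows=[
    [0,-0.6,0,0,0,0],
    [0,-1,0,0,0,0],
    [0,-1.5,0,0,0,0],
    [0,-2,0,0,0,0],
    [0,-2.5,0,0,0,0],
    [0,-3,0,0,0,0],
    [0,-3.5,0,0,0,0],
    [0,-4,0,0,0,0],
    [0,-4.5,0,0,0,0],
    [0,-5,0,0,0,0],
    [0,-5.5,0,0,0,0],
    [0,-6,0,0,0,0],
    [0,-6,0,0,0,0],
    [0,-6,0,0,0,0],
  ],
  squeeze=120,
)

```text
t: 10.7
tool_pos: [0.4816, 0.0221, 0.1695]
tool_rot: [-3.126, -0.256, 0.001]
contact_force: [2.1, -3.3, -1.0]
opening: 0.0229
```

```bash
cat > lv.py <<'E'
from m import *
import sys
def level(d,z_r,z_w,roi):
    b,g,r=[d['color'][...,i].astype(int) for i in range(3)]
    red=cents(d,((r>140)&(g<90)&(b<90)).astype(np.uint8),roi,8); wh=cents(d,((r>150)&(g>150)&(b>150)&(abs(r-b)<40)).astype(np.uint8),roi,20)
    print('red',[(tuple(c),s[4]) for c,s in red],'white',[(tuple(c),tuple(s)) for c,s in wh])
    return red,wh
E
python3 - <<'E'
from lv import *
go(yaxis=(.161,-.987))
d=cam('scene','s8');level(d,0,0,(180,130,290,230))
cv2.imwrite('pics/v8.png',cv2.resize(d['color'][110:220,190:300],(600,600),interpolation=2))
E
```

```text
t 10.7 pos [0.4816 0.0221 0.1695] open 0.0229 F [ 2.1 -3.3 -1. ] tilt [-0.001  0.005 -1.   ] y [ 0.163 -0.987 -0.005] q [-0.11 -0.25  2.    0.    1.4   1.3 ]
red [((np.float64(238.73), np.float64(158.42)), np.int32(26)), ((np.float64(232.5), np.float64(193.22)), np.int32(32))] white [((np.float64(258.5), np.float64(159.0)), (np.int32(252), np.int32(158), np.int32(14), np.int32(3), np.int32(32))), ((np.float64(273.55), np.float64(166.69)), (np.int32(271), np.int32(158), np.int32(6), np.int32(18), np.int32(87))), ((np.float64(228.74), np.float64(176.84)), (np.int32(225), np.int32(164), np.int32(8), np.int32(26), np.int32(88))), ((np.float64(271.0), np.float64(187.6)), (np.int32(269), np.int32(183), np.int32(5), np.int32(10), np.int32(43))), ((np.float64(283.97), np.float64(185.9)), (np.int32(279), np.int32(182), np.int32(11), np.int32(7), np.int32(30)))]
```

View pics/v8.png

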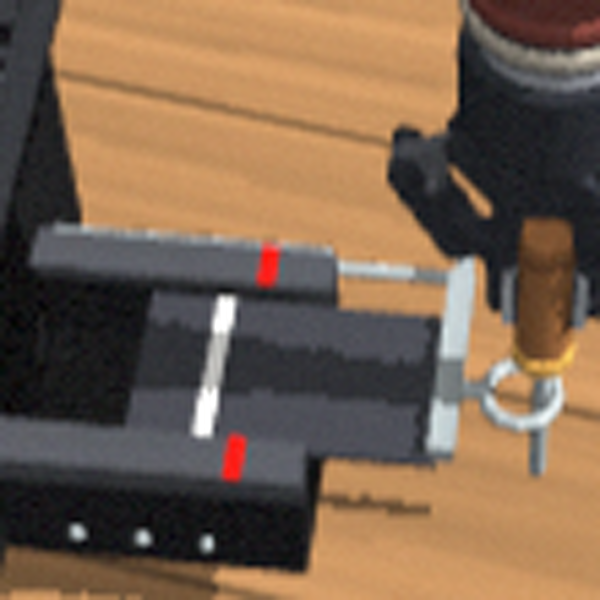

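```bash
cat > dr.py <<'E'
from lv import *
u=np.array([-.161,.987,0]);u/=np.linalg.norm(u)
def band(d,row_pts,mask_fn,half=9):
    pass
def whitepts(d,u0,u1,v0,v1):
    img=d['color'].astype(float).min(2); P=[]
    for v in range(v0,v1):
        s=img[v,u0:u1]; k=int(s.argmax())+u0; w=img[v,k-4:k+5]; bg=np.median(np.r_[img[v,k-7:k-3],img[v,k+4:k+8]])
        w=np.clip(w-bg-15,0,None)
        if w.max()>40: P.append(((w*np.arange(k-4,k+5)).sum()/w.sum(),v))
    return np.array(P)
def along(d,pts,z): return np.array([onz(d,p,z)@u for p in pts])
def draught(d,uguess,v0=166,v1=187):
    S=load('scene0')
    a=whitepts(S,202,214,v0,v1); b=whitepts(d,uguess-7,uguess+8,v0,v1)
    A,B=along(S,a,.107),along(d,b,.107)
    R=[onz(S,p,.115)@u for p in((238.73,158.5),(232.5,193.35))]
    print('white0 %.4f sd %.4f now %.4f sd %.4f draught %.4f | red %.4f %.4f line-red %.4f'%(np.median(A),A.std(),np.median(B),B.std(),np.median(B)-np.median(A),*R,np.median(B)-np.mean(R)))
E
python3 - <<'E'
from dr import *
draught(load('scene8' if 0 else 's8'),229)
E
```

```text
white0 -0.2574 sd 0.0001 now -0.2054 sd 0.0001 draught 0.0520 | red -0.1877 -0.1877 line-red -0.0177
```

Draught is 52.0 mm by displacement, and the red-mark comparison leaves 17.7 mm to go; these agree. Drawing another 1.8 cm.

>>> apply_moves(
  rows=[
    [0,-0.4,0,0,0,0],
    [0,-0.8,0,0,0,0],
    [0,-1.2,0,0,0,0],
    [0,-1.5,0,0,0,0],
    [0,-1.8,0,0,0,0],
    [0,-1.8,0,0,0,0],
    [0,-1.8,0,0,0,0],
    [0,-1.8,0,0,0,0],
  ],
)

```text
t: 11.55
tool_pos: [0.4787, 0.0396, 0.1695]
tool_rot: [-3.126, -0.256, 0.001]
contact_force: [1.9, -4.7, -1.3]
opening: 0.0228
```

```bash
python3 - <<'E'
from dr import *
go(yaxis=(.161,-.987))
d=cam('scene','s9');draught(d,236)
cv2.imwrite('pics/v9.png',cv2.resize(d['color'][110:220,190:300],(600,600),interpolation=2))
E
```

```text
t 11.55 pos [0.4787 0.0396 0.1695] open 0.0228 F [ 1.9 -4.7 -1.3] tilt [-0.001  0.005 -1.   ] y [ 0.162 -0.987 -0.005] q [-0.08 -0.26  2.01  0.    1.4   1.33]
white0 -0.2574 sd 0.0001 now -0.1877 sd 0.0002 draught 0.0696 | red -0.1877 -0.1877 line-red -0.0000
```

View pics/v9.png

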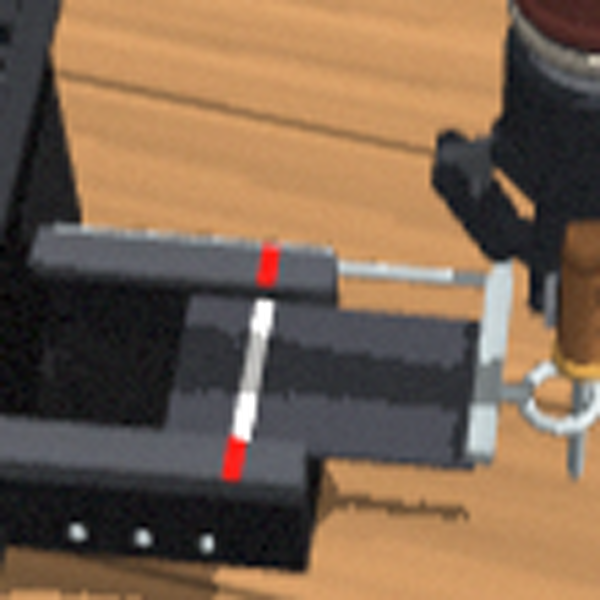

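The white line at (236,175) sits collinear with both red marks. A last hold check, plus the bystanders.

>>> apply_moves(
  rows=[
    [0,0,0,0,0,0],
    [0,0,0,0,0,0],
    [0,0,0,0,0,0],
    [0,0,0,0,0,0],
    [0,0,0,0,0,0],
    [0,0,0,0,0,0],
    [0,0,0,0,0,0],
    [0,0,0,0,0,0],
    [0,0,0,0,0,0],
    [0,0,0,0,0,0],
  ],
)

```text
t: 12.6
tool_pos: [0.4787, 0.0395, 0.1695]
tool_rot: [-3.127, -0.256, 0.001]
contact_force: [1.6, -4.6, -0.2]
opening: 0.0226
```

```bash
python3 - <<'E'
from dr import *
go(yaxis=(.161,-.987))
d=cam('scene','s10');draught(d,236)
S=load('scene0')['color'].astype(int);df=np.abs(S-d['color'].astype(int)).max(2)
for n,(a,b,c,e) in dict(cheese=(340,285,405,350),bowl=(240,285,295,335),jarcap=(412,165,432,182)).items(): print(n,(df[b:e,a:c]>40).sum())
E
```

```text
t 12.6 pos [0.4787 0.0395 0.1695] open 0.0226 F [ 1.6 -4.6 -0.2] tilt [-0.001  0.005 -1.   ] y [ 0.162 -0.987 -0.005] q [-0.08 -0.26  2.01  0.    1.4   1.33]
white0 -0.2574 sd 0.0001 now -0.1879 sd 0.0002 draught 0.0695 | red -0.1877 -0.1877 line-red -0.0001
cheese 0
bowl 0
jarcap 104
```

View pics/s10.png

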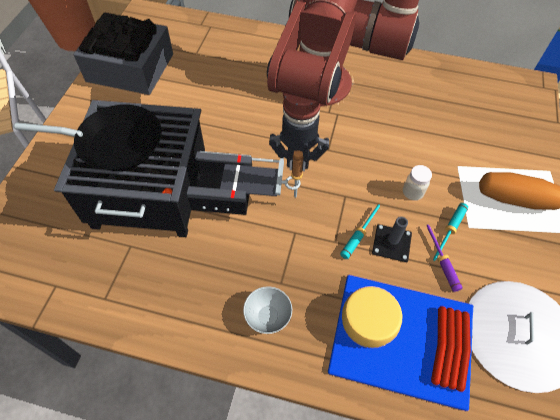

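```bash
python3 - <<'E'
from dr import *
e=cam('top','t10'); T=load('top0')
for d in(T,e):
    c=d['color'].astype(int); print(cents(d,((c.min(2)>190)).astype(np.uint8),(155,265,185,297),30))
print(ctrl.finish_job())
E
```

```text
[(array([167.7 , 281.33]), array([159, 272,  18,  19, 276], dtype=int32))]
[(array([167.73, 281.32]), array([159, 272,  19,  19, 277], dtype=int32))]
the job is handed in; nothing more can be done
None
```

I lifted the brown-handled poker out of its holder and lowered its tip through the ring. I then drew the slide out and handed the job in at about 12.7 s, with the poker still in the gripper.

**Last checks**
- **Slide position:** the white line was 0.1 mm short of the red marks. Measured by how far the line had moved, the draught was 69.5 mm against the 70 mm mark, so the two readings differ by about 0.4 mm. It held for a second of waiting, with a spring pull of about 5 N.
- **Contact:** in the pictures only the poker's rod touched the ring.
- **Bystanders:** the cheese and bowl were unchanged in the images. The salt jar's first check showed a difference, because a turquoise decoy had stood in front of it at the start. The top view showed its cap had not moved.

**Disagreements**
- **Decoys:** the three free-standing turquoise and purple ones toppled on their own before the gripper came near, and lie flat on the table.
- **Cameras:** the two views differed by 3–4 mm in x. That was within the ring's clearance, and I checked it in close-up before lowering the tip.

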